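# Set the straightedge to the wax slab for trimming

## Task

The big wax slab in the middle of the bench is about to be trimmed. Pick up the long straightedge by its wooden grip and set it down flat on the bench, flush along the slab's long edge on the robot's side and centred so that it covers that whole edge, then let go. Set it down rather than dropping it, and leave the slab and the short straightedge where they lie.

Things in the scene. Friction and masses are not known exactly. Their poses are not given: they have to be found in the camera images.
- straightedge: Long straightedge, loose, 0.27 kg: flat aluminium bar 300 x 36 x 8 mm with an upright wooden grip block on its middle, 40 mm along the bar, 24 mm across, top 70 mm above the underside. Either long edge may go to the slab. Origin: underside centre, below the grip; x along the bar, z up. Starts flat at the left or right, x within 20 degrees of world x; the short one lies on the other side.
- slab: Big ivory wax slab, loose, 0.62 kg, 240 long, 120 wide, 24 mm thick. Origin: underside centre; x across it, away from the robot (within 20 degrees of world x), y along it, z up. The edge to use is the long face at x = -60 mm; a straightedge flush there has its origin at x = -78, y = 0 mm. Fingers that hold the grip 30 mm or more above the bench pass over the slab.
- short_straightedge: Short straightedge, a bystander to leave alone: same make and same grip block (40 x 24 mm, top at 70 mm), but the bar is only 150 mm long. Origin and axes as for the long one.

How it is judged:
By the outcome, as a careful person would: the job done as asked, in the order asked, and still so for the second after the job is handed in, with the robot touching nothing.
It also fails if it takes over 35 s, if anything falls off the work surface, if the arm or the gripper's body presses on something with over 40 N, if the wrist force passes 120 N, or if a joint passes its speed limit or range.

## Robot

A 6-joint arm with a two-finger parallel gripper is mounted at the origin on the work surface. World frame = base frame: x ahead of the robot, y to its left, z up, the work surface at z = 0. Lengths are in m, angles in rad, forces in N, time in s.
With the tool pointing down it reaches from about 0.35 to 0.975 m from the base axis. Payload 4.9 kg.
Tool frame: the origin (TCP) lies at the very end of the fingers, on their centre line; the grasp point (between the pads) lies 19 mm behind it; z points along the fingers, y is the direction in which the jaws open and shut (so a half turn about z gives the same grasp; the last joint's range is limited). The gripper opens to 85 mm and grips with 20 to 120 N. Pads are 22 mm wide; open, the fingers measure 114 mm over their backs; the gripper's body (76 mm by 85 mm) begins 54 mm behind the grasp point. The pads swing forward as they close: fully open they stand 13 mm farther back than shut.
Start: joints at [-1.322, 0.053, 1.613, -0, 1.476, -0.119], TCP at [0.225, -0.583, 0.231] pointing down, gripper open.
Joint ranges: [-3.01, 3.01], [-1.01, 2.22], [0.06, 2.58], [-1.02, 4.17], [0.09, 2.62], [-3.14, 3.14]. Speed limits (rad/s): [2.57, 2.57, 3.14, 3.14, 3.14, 3.14].

## Interface

Orientations are given as a rotation vector (axis times angle).
In Python, from bench import robot gives the robot as it stands.
- The arm moves only by the tool arm_command, never from a script. Its argument "steps" is a list of rows, each a list of 3 entries, a list of its own where there are three numbers: the closure, from -1 (fully open) to 1 (shut), so that 0 is half open, then the shift along the world's x, y, z normalised to -1 to 1, where 1 is 200 mm, then the turn about the world's z normalised to -1 to 1, where 1 is 1.5 rad. In form: [[gripper, [tx, ty, tz], spin], ...]. A call has 1 to 8 rows; each row is the pose to reach, as a shift and turn from the pose commanded when the call began; what a row does not reach only later rows make up. A row lasts 1/12 s, in which the tool goes at most 41.7 mm and 7.16 degrees, less where a joint would pass 70% of its speed; a pose out of reach is approached as far as the arm can. A call with a number of a shift or a turn outside -1 to 1 is refused whole. A call with a gripper value outside its range is refused whole. The fingers move at their own pace and stop on an object; "grip_force" is the grip in N (left out, the last holds). Time passes only in rows, so rows that repeat a pose let the fingers close. It gives the time, the measured TCP pose, the force and the opening at its end, in the units of the state.
- robot.read_state(): the state, without advancing time (a new reading comes with each control period).
- robot.capture(name): name is "scene" or "top"; returns the picture (420x560x3 uint8, blue, green, red); there is no depth.
- robot.get_calibration(name): a dict with "fx", "fy", "cx", "cy" (pixels), "R" (3x3) and "t" (3): a world point X has camera coordinates R X + t. Camera axes: x right, y down, z forward; pixel columns grow to the right and rows downward; lengths in m; the calibration is good to about 2 mm. A picture is of the moment at which its call begins. get_calibration takes no time and is no camera call.
- robot.finish_job(): hands the job in, once; it reports no verdict.
Trained networks look in the newest picture that a camera, given by its name, has taken for a name from the list of things; names that differ only in an ending like _2 or _b are one class to them, and where a whole thing is asked for, a point or a joint stands for the part that bears it (a point fixed in the world has none). Each returns a list of dicts, best first, with "score" (0 to 1); they miss things now and then, are a little off and sometimes report something else, mostly with a low value. They report only what shows in the picture. A call takes as long as a camera call.
- robot.cut_out(camera, name): "pixels" (420x560 bool, what is visible of it) and "bbox" ([centre column, centre row, width, height] in pixels, round what is visible of it).
The state is a dict: "time": time; "q": joint angles; "dq": joint speeds; "joint_torque": joint torques, N m; "tcp_pos": TCP position; "ee_rot": TCP orientation; "wrist_force": force on the tool from outside, world axes, zero at the start; "wrist_torque": the same for the moment, N m; "width": opening from 0.0 (shut) to 1.0 (fully open).
Only numpy, scipy, OpenCV 4.12 (cv2) and the standard library are available. Lean on these libraries where they do the work, as an engineer would, in place of code of your own. Each camera call takes 0.05 s, during which the arm holds its last target.

## Working session

There is one attempt and no reset: what is moved stays moved. The work goes in short steps, Python scripts to look and compute and a tool call to move; the robot and the scene stay as the last step left them, time stands still between calls to the robot, and variables do not carry over. Pictures are saved under pics/ and viewed, and the job is handed in when it is done.

Besides the shell and the picture viewer there is one more tool, called after ">>>" in YAML: its name, and indented under it one key for each argument. arm_command: Moves the arm, as the interface text tells. Its arguments: {"type":"object","properties":{"steps":{"type":"array","items":{"type":"array"}},"grip_force":{"type":"number"}},"required":["steps"]}

```bash
mkdir -p pics; python3 - <<'E'
from bench import robot
import cv2,numpy as np
for n in("top","scene"):
    im=robot.capture(n); cv2.imwrite(f"pics/{n}0.png",im)
    for o in("straightedge","slab","short_straightedge"):
        for d in robot.cut_out(n,o)[:2]:
            print(n,o,round(d["score"],2),np.round(d["bbox"]),d["pixels"].sum())
    c=robot.get_calibration(n);print({k:np.round(v,4).tolist() for k,v in c.items()})
s=robot.read_state();print(s)
E
```

```text
top straightedge 0.89 [419. 225.  56. 102.] 1428
top slab 0.9 [265. 189.  87.  57.] 3498
top short_straightedge 0.62 [149. 236.  19.  57.] 716
{'fx': 540.1819, 'fy': 540.1819, 'cx': 273.7744, 'cy': 206.8508, 'R': [[0.0213, -0.9997, -0.0123], [-0.9852, -0.0189, -0.1704], [0.1701, 0.0157, -0.9853]], 't': [0.0089, 0.5268, 1.4473]}
scene straightedge 0.84 [144. 221.  50.  87.] 1298
scene slab 0.67 [305. 231.  98.  66.] 3696
scene short_straightedge 0.71 [400. 174.  28.  47.] 735
{'fx': 408.4437, 'fy': 408.4437, 'cx': 281.5064, 'cy': 212.1195, 'R': [[0.1518, 0.9883, 0.0128], [0.8544, -0.1247, -0.5044], [-0.4969, 0.0875, -0.8634]], 't': [-0.0804, -0.448, 1.4196]}
{'time': 0.4, 'q': array([-1.32200455e+00,  5.27964995e-02,  1.61314991e+00, -2.13899184e-06,
        1.47596973e+00, -1.19007003e-01]), 'dq': array([-0.0008659 , -0.00171899, -0.00045722, -0.00062722,  0.00026792,
        0.00015091]), 'joint_torque': array([-1.20096454e-03, -3.93055451e+01, -3.69808352e+01, -6.34220783e-05,
        2.47008204e-03,  2.52782934e-05]), 'tcp_pos': array([ 0.22469281, -0.58308669,  0.23109424]), 'ee_rot': array([-3.08830218e+00, -5.74427377e-01,  3.62844670e-05]), 'wrist_force': array([-0.16619634,  0.50928746,  0.22666045]), 'wrist_torque': array([ 0.00155324, -0.0090811 ,  0.00706065]), 'width': 0.997181968784695}
```

View pics/top0.png

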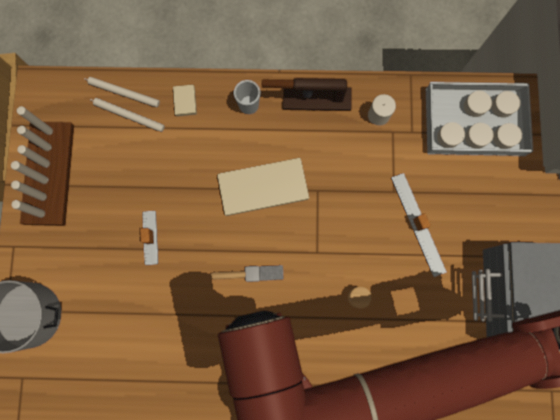

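View pics/scene0.png

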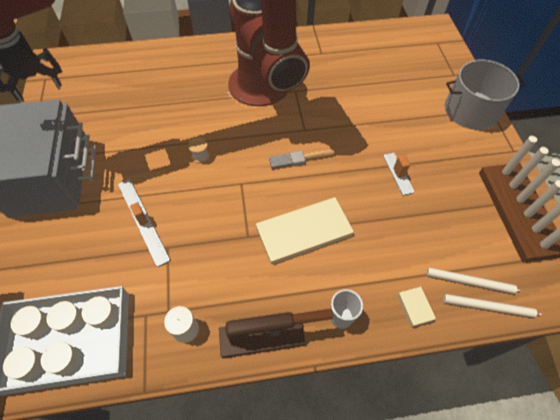

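The top picture shows the slab at (263,187), the long straightedge on the right at (419,225) with its grip near (418,221), the short one at (149,237) and a brush at (250,273). Next I'll fit box models to the masks from both cameras.

```bash
cat > h.py <<'E'
import cv2,numpy as np
from scipy.optimize import minimize
from bench import robot
def box(x0,x1,y0,y1,z0,z1): return np.array([[x,y,z] for x in(x0,x1) for y in(y0,y1) for z in(z0,z1)])
M={"slab":[box(-.06,.06,-.12,.12,0,.024)],
"straightedge":[box(-.15,.15,-.018,.018,0,.008),box(-.02,.02,-.012,.012,.008,.07)],
"short_straightedge":[box(-.075,.075,-.018,.018,0,.008),box(-.02,.02,-.012,.012,.008,.07)]}
def proj(c,X):
    p=X@np.array(c["R"]).T+np.array(c["t"]); return np.c_[c["fx"]*p[:,0]/p[:,2]+c["cx"],c["fy"]*p[:,1]/p[:,2]+c["cy"]]
def place(X,p):
    z=p[3] if len(p)>3 else 0
    a=p[2];return X@np.array([[np.cos(a),-np.sin(a),0],[np.sin(a),np.cos(a),0],[0,0,1]]).T+[p[0],p[1],z]
S=6
def render(c,name,p,win):
    u0,v0,w,h=win; im=np.zeros((h*S,w*S),np.uint8)
    for b in M[name]:
        q=cv2.convexHull(((proj(c,place(b,p))-[u0,v0]+.5)*S-.5).astype(np.float32))
        cv2.fillConvexPoly(im,np.round(q*256).astype(np.int32),1,shift=8)
    return cv2.resize(im.astype(np.float32),(w,h),interpolation=cv2.INTER_AREA)
def unproj(c,uv,z):
    R=np.array(c["R"]);t=np.array(c["t"]);d=R.T@[(uv[0]-c["cx"])/c["fx"],(uv[1]-c["cy"])/c["fy"],1];o=-R.T@t
    return o+d*(z-o[2])/d[2]
def fit(masks,name,z=0,p0=None):
    """masks: {cam: bool}"""
    cs={n:robot.get_calibration(n) for n in masks}; W={}
    for n,m in masks.items():
        v,u=np.nonzero(m); W[n]=(max(u.min()-12,0),max(v.min()-12,0),np.ptp(u)+25,np.ptp(v)+25)
    T={n:m[W[n][1]:W[n][1]+W[n][3],W[n][0]:W[n][0]+W[n][2]].astype(np.float32) for n,m in masks.items()}
    def cost(p):
        e=0
        for n in masks:
            r=render(cs[n],name,[p[0],p[1],p[2],z],W[n]); r=r[:T[n].shape[0],:T[n].shape[1]]
            e+=((r-T[n])**2).sum()
        return e
    best=None
    if p0 is None:
        n=list(masks)[0];v,u=np.nonzero(masks[n]);xy=unproj(cs[n],[u.mean(),v.mean()],.01)
        st=[[xy[0],xy[1],a] for a in(-.3,0,.3)]
    else: st=[list(p0)]
    for s in st:
        s=np.array(s)
        for sz in(.02,.006,.002):
            r=minimize(cost,s,method="Nelder-Mead",options=dict(initial_simplex=np.array([s,s+[sz,0,0],s+[0,sz,0],s+[0,0,sz*8]]),xatol=1e-5,fatol=.01)); s=r.x
        if best is None or r.fun<best.fun: best=r
    return best.x,best.fun
def outline(im,c,name,p,col=(0,255,0),k=1):
    for b in M[name]:
        q=cv2.convexHull(((proj(c,place(b,p))+.5)*k-.5).astype(np.float32))
        cv2.polylines(im,[np.round(q*16).astype(np.int32)],True,col,1,cv2.LINE_AA,4)
E
python3 - <<'E'
from h import *
ims={}
ms={}
for n in("top","scene"):
    ims[n]=cv2.imread(f"pics/{n}0.png")
    for o in M:
        L=robot.cut_out(n,o)
        if L: ms.setdefault(o,{})[n]=L[0]["pixels"]
import pickle;pickle.dump(ms,open("m0.pkl","wb"))
P={}
for o in M:
    if len(ms.get(o,{}))==0: continue
    for k in [list(ms[o])]+[[n] for n in ms[o]]:
        p,f=fit({n:ms[o][n] for n in k},o); print(o,k,np.round(p,4),np.degrees(p[2]).round(2),round(f,1))
        P.setdefault(o,p)
big=[]
for n,(u,v) in (("top",(200,130)),("scene",(110,130))):
    k=3;im=cv2.resize(ims[n],None,fx=k,fy=k,interpolation=cv2.INTER_CUBIC)
    for o in P: outline(im,robot.get_calibration(n),o,P[o],k=k)
    cv2.imwrite(f"pics/{n}_fit.png",im[v*k:v*k+480,u*k:u*k+780])
E
```

```text
slab ['top', 'scene'] [0.5934 0.0521 0.2227] 12.76 305.2
slab ['top'] [0.5915 0.0536 0.2225] 12.75 140.2
slab ['scene'] [0.5954 0.0518 0.2216] 12.7 98.1
straightedge ['top', 'scene'] [ 0.4951 -0.3866  0.3881] 22.24 176.8
straightedge ['top'] [ 0.4937 -0.3862  0.3863] 22.13 73.8
straightedge ['scene'] [ 0.4964 -0.3873  0.3873] 22.19 68.8
short_straightedge ['top', 'scene'] [0.4426 0.3678 0.0962] 5.51 115.5
short_straightedge ['top'] [0.4407 0.3684 0.1065] 6.1 46.1
short_straightedge ['scene'] [0.4453 0.3661 0.1235] 7.08 24.5
```

View pics/top_fit.png

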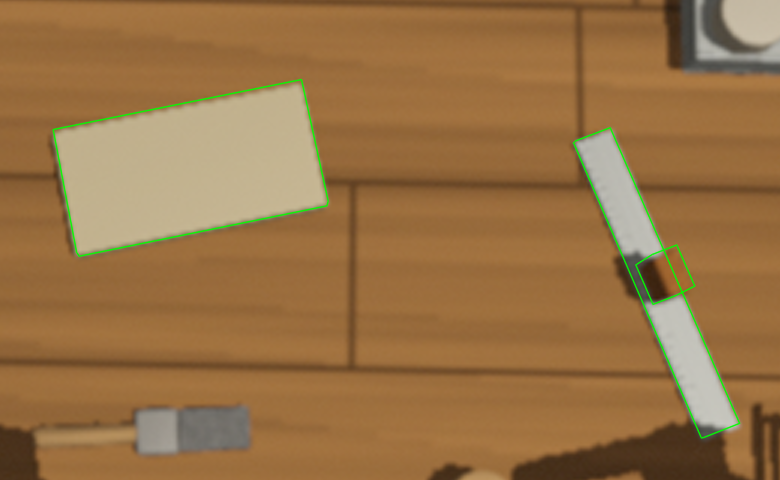

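View pics/scene_fit.png

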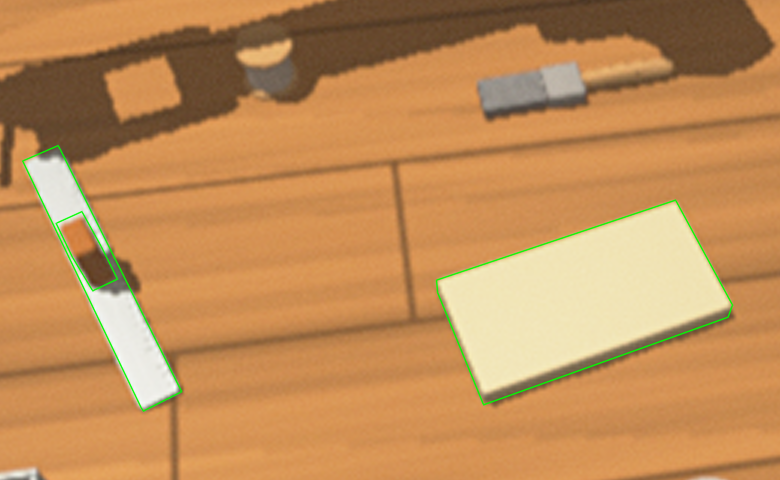

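The outlines match in both views. The two cameras disagree by about 4 mm, which agrees with the stated calibration error. Before moving, I'll check how high and how near the oven is, then work out the moves.

```bash
python3 - <<'E'
from h import *
t=robot.get_calibration("top");s=robot.get_calibration("scene")
print("tcp px",proj(t,np.array([[.2247,-.583,.231]])),proj(s,np.array([[.2247,-.583,.231]])))
def tri(a,b):
    A=[];
    from itertools import product
    P=[np.array([[c["fx"],0,c["cx"]],[0,c["fy"],c["cy"]],[0,0,1]])@np.c_[c["R"],c["t"]] for c in(t,s)]
    X=cv2.triangulatePoints(P[0],P[1],np.array(a,float).reshape(2,1),np.array(b,float).reshape(2,1));return (X[:3]/X[3]).ravel().round(3)
print("oven corner near grip?",tri((508,243),(82,178)), tri((508,243),(95,160)))
for z in(0,.1,.2): print(z,unproj(t,(475,290),z).round(3),unproj(t,(490,243),z).round(3),unproj(s,(95,160),z).round(3))
im=cv2.imread("pics/scene0.png");cv2.imwrite("pics/oven_s.png",cv2.resize(im[0:240,0:240],None,fx=2.5,fy=2.5))
im=cv2.imread("pics/top0.png");cv2.imwrite("pics/oven_t.png",cv2.resize(im[180:420,320:560],None,fx=2.5,fy=2.5))
E
```

```text
tcp px [[530.55735961 326.68715357]] [[42.21246261 96.28951572]]
oven corner near grip? [ 0.425 -0.55   0.142] [ 0.418 -0.513  0.207]
0 [ 0.312 -0.54   0.   ] [ 0.443 -0.588  0.   ] [ 0.261 -0.533  0.   ]
0.1 [ 0.309 -0.505  0.1  ] [ 0.432 -0.549  0.1  ] [ 0.345 -0.49   0.1  ]
0.2 [ 0.307 -0.47   0.2  ] [ 0.421 -0.511  0.2  ] [ 0.429 -0.447  0.2  ]
```

View pics/oven_s.png

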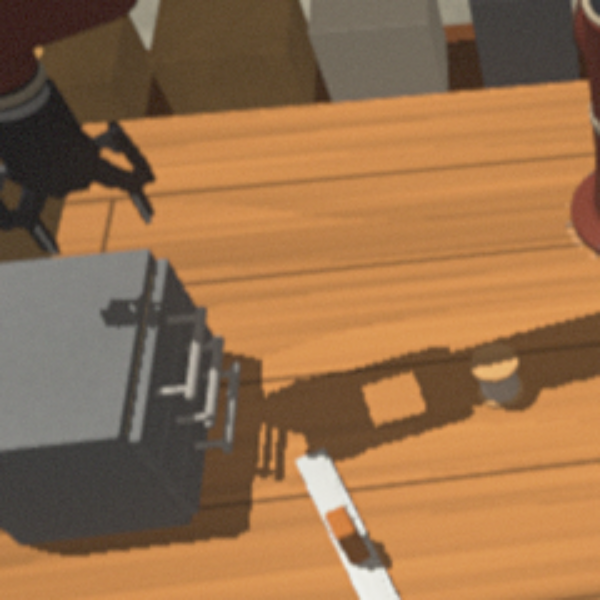

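View pics/oven_t.png

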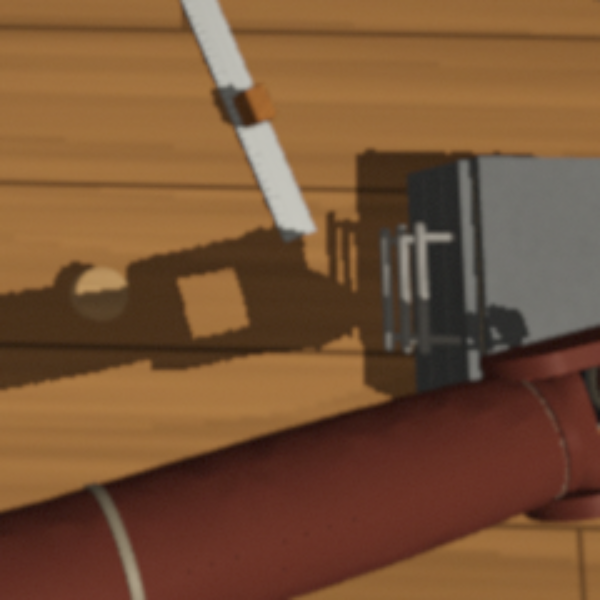

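>>> arm_command:
  steps:
    - [-1, [0, 0, 0.7], 0]
    - [-1, [0, 0, 0.7], 0]
    - [-1, [0, 0, 0.7], 0]
    - [-1, [0.3, 0.3, 0.7], 0.013]
    - [-1, [1, 0.98, 0.7], 0.013]
    - [-1, [1, 0.98, 0.7], 0.013]
    - [-1, [1, 0.98, 0.7], 0.013]
    - [-1, [1, 0.98, 0.7], 0.013]
  grip_force: 40

```text
time: 1.37
tcp_pos: [0.3739, -0.4363, 0.3693]
ee_rot: [3.082, 0.603, 0.001]
wrist_force: [0.5, -0.3, 0.0]
width: 0.998
```

>>> arm_command:
  steps:
    - [-1, [0.5, 0.2, 0], 0]
    - [-1, [0.5, 0.2, 0], 0]
    - [-1, [0.5, 0.2, 0], 0]
    - [-1, [0.5, 0.2, 0], 0]
    - [-1, [0.5, 0.2, 0], 0]
    - [-1, [0.5, 0.2, 0], 0]

```text
time: 1.87
tcp_pos: [0.4725, -0.398, 0.3689]
ee_rot: [3.083, 0.604, -0.001]
wrist_force: [0.6, 0.2, 0.5]
width: 1.002
```

>>> arm_command:
  steps:
    - [-1, [0.113, 0.055, 0], 0]
    - [-1, [0.113, 0.055, -0.3], 0]
    - [-1, [0.113, 0.055, -0.6], 0]
    - [-1, [0.113, 0.055, -1], 0]
    - [-1, [0.113, 0.055, -1], 0]
    - [-1, [0.113, 0.055, -1], 0]
    - [-1, [0.113, 0.055, -1], 0]

```text
time: 2.45
tcp_pos: [0.4902, -0.384, 0.1594]
ee_rot: [-3.071, -0.598, 0.014]
wrist_force: [-1.9, 0.8, -2.2]
width: 0.999
```

```bash
python3 - <<'E'
from h import *
s=robot.read_state();print(s["tcp_pos"].round(4),s["ee_rot"].round(3))
im=robot.capture("scene");k=6
c=robot.get_calibration("scene")
im=cv2.resize(im,None,fx=k,fy=k,interpolation=cv2.INTER_CUBIC)
outline(im,c,"straightedge",[.4951,-.3866,.3881],k=k)
cv2.imwrite("pics/s1.png",im[150*k:250*k,90*k:210*k])
E
```

```text
[ 0.4902 -0.384   0.1594] [-3.071 -0.598  0.014]
```

View pics/s1.png

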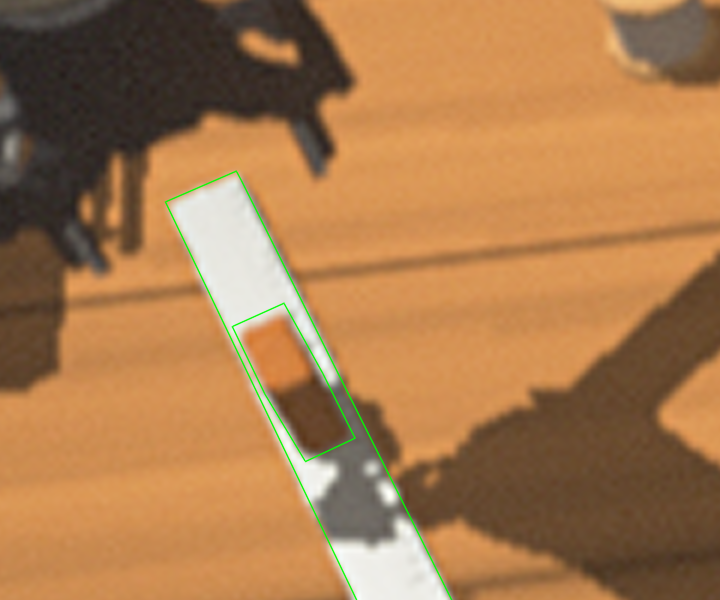

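The scene view shows the grip lit at about (136,208) within the fitted outline, with open fingers straddling it. I'll settle the arm, then descend.

>>> arm_command:
  steps:
    - [-1, [0, 0, 0], 0]
    - [-1, [0, 0, 0], 0]
    - [-1, [0, 0, -0.1], 0]
    - [-1, [0, 0, -0.2], 0]
    - [-1, [0, 0, -0.2], 0]

```text
time: 2.92
tcp_pos: [0.4951, -0.3867, 0.1286]
ee_rot: [-3.082, -0.604, 0.001]
wrist_force: [-1.2, 1.4, -1.2]
width: 1.0
```

>>> arm_command:
  steps:
    - [-1, [0, 0, -0.1], 0]
    - [-1, [0, 0, -0.2], 0]
    - [-1, [0, 0, -0.3], 0]
    - [-1, [0, 0, -0.4], 0]
    - [-1, [0, 0, -0.46], 0]
    - [-1, [0, 0, -0.46], 0]
    - [-1, [0, 0, -0.46], 0]

```text
time: 3.5
tcp_pos: [0.4962, -0.3875, 0.0385]
ee_rot: [3.082, 0.604, 0.001]
wrist_force: [-0.5, -0.4, -0.3]
width: 0.998
```

>>> arm_command:
  steps:
    - [1, [0, 0, 0], 0]
    - [1, [0, 0, 0], 0]
    - [1, [0, 0, 0], 0]
    - [1, [0, 0, 0], 0]
    - [1, [0, 0, 0], 0]
    - [1, [0, 0, 0], 0]
    - [1, [0, 0, 0], 0]
    - [1, [0, 0, 0], 0]
  grip_force: 50

```text
time: 4.17
tcp_pos: [0.4959, -0.3873, 0.0377]
ee_rot: [3.082, 0.604, 0.001]
wrist_force: [-0.3, -0.5, 3.2]
width: 0.269
```

>>> arm_command:
  steps:
    - [1, [0, 0, 0.05], 0]
    - [1, [0, 0, 0.15], 0]
    - [1, [0, 0, 0.3], 0]
    - [1, [0, 0, 0.45], 0]
    - [1, [0, 0, 0.5], 0]
    - [1, [0, 0, 0.5], 0]
    - [1, [0, 0, 0.5], 0]

```text
time: 4.75
tcp_pos: [0.4952, -0.3864, 0.1362]
ee_rot: [-3.082, -0.604, 0.001]
wrist_force: [-0.0, -0.2, -3.3]
width: 0.271
```

```bash
python3 - <<'E'
from h import *
s=robot.read_state();print(s["tcp_pos"].round(4),s["ee_rot"].round(4),s["wrist_force"].round(1),s["wrist_torque"].round(2),s["width"])
z=s["tcp_pos"][2]-.0377
for n in("top","scene"):
    im=robot.capture(n);cv2.imwrite(f"pics/{n}2.png",im)
    L=robot.cut_out(n,"straightedge")
    for d in L[:2]: print(n,d["score"],np.round(d["bbox"]),d["pixels"].sum())
E
```

```text
[ 0.4952 -0.3864  0.1362] [-3.0821e+00 -6.0450e-01  7.0000e-04] [-0.  -0.2 -3.3] [-0.01 -0.03  0.02] 0.2705715834524249
top 0.81 [429. 220.  57. 105.] 652
scene 0.89 [140. 214.  46.  72.] 1043
```

View pics/scene2.png

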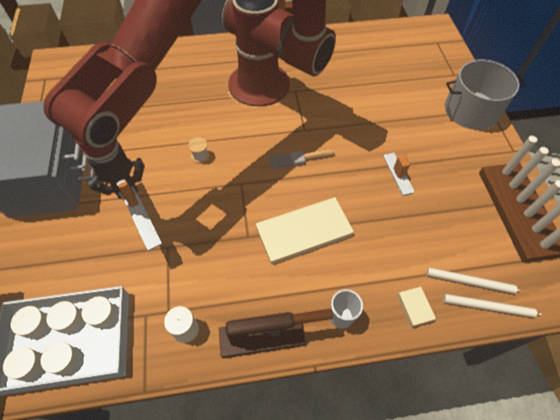

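View pics/top2.png

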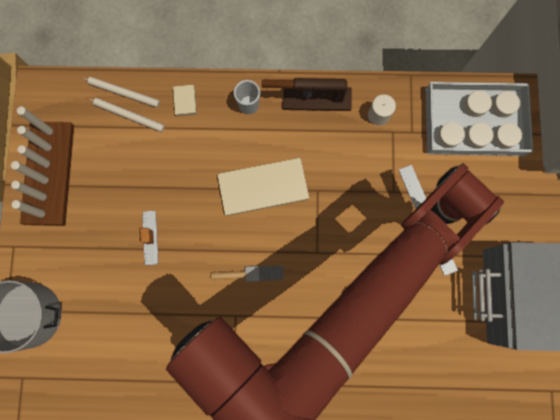

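The bar is held level: the wrist reads 3.3 N down and almost no torque. Both pictures show it hanging under the gripper. Next I'll carry it left, starting the turn once it is clear of the oven.

>>> arm_command:
  steps:
    - [1, [0, 0.1, 0.2], 0]
    - [1, [0, 0.3, 0.3], 0]
    - [1, [0, 0.5, 0.3], 0]
    - [1, [0, 0.7, 0.3], 0.05]
    - [1, [0, 0.9, 0.3], 0.12]
    - [1, [0, 1, 0.3], 0.19]
    - [1, [0, 1, 0.3], 0.26]
    - [1, [0, 1, 0.3], 0.3]

```text
time: 5.62
tcp_pos: [0.4948, -0.1847, 0.1953]
ee_rot: [-2.864, -1.287, 0.002]
wrist_force: [-0.5, -0.2, -3.4]
width: 0.272
```

>>> arm_command:
  steps:
    - [1, [0, 0.15, 0], 0.07]
    - [1, [0, 0.3, 0], 0.14]
    - [1, [0, 0.45, 0], 0.21]
    - [1, [0, 0.6, 0], 0.28]
    - [1, [0, 0.75, 0], 0.35]
    - [1, [0, 0.9, 0], 0.42]
    - [1, [0, 0.9, 0], 0.49]
    - [1, [0, 0.9, 0], 0.55]

```text
time: 6.28
tcp_pos: [0.4946, -0.005, 0.1952]
ee_rot: [-2.106, -2.328, 0.002]
wrist_force: [-0.1, -0.3, -3.2]
width: 0.272
```

>>> arm_command:
  steps:
    - [1, [0, 0, 0], 0]
    - [1, [0, 0, 0], 0]
    - [1, [0, 0, 0], 0]

```text
time: 6.53
tcp_pos: [0.4951, -0.007, 0.1961]
ee_rot: [-2.12, -2.317, 0.001]
wrist_force: [0.6, -0.2, -3.0]
width: 0.269
```

>>> arm_command:
  steps:
    - [1, [0.003, 0.1, 0], 0.05]
    - [1, [0.003, 0.185, 0], 0.089]
    - [1, [0.003, 0.185, -0.15], 0.089]
    - [1, [0.003, 0.185, -0.3], 0.089]
    - [1, [0.003, 0.185, -0.45], 0.089]
    - [1, [0.003, 0.185, -0.6], 0.089]
    - [1, [0.003, 0.185, -0.72], 0.089]
    - [1, [0.003, 0.185, -0.72], 0.089]

```text
time: 7.2
tcp_pos: [0.4911, 0.0302, 0.0468]
ee_rot: [-1.954, -2.447, 0.011]
wrist_force: [-1.4, -0.2, -2.3]
width: 0.274
```

>>> arm_command:
  steps:
    - [1, [0, 0, 0], 0]
    - [1, [0, 0, 0], 0]
    - [1, [0, 0, 0], 0]

```text
time: 7.45
tcp_pos: [0.4982, 0.0298, 0.0556]
ee_rot: [1.956, 2.453, 0.004]
wrist_force: [0.4, 0.2, -2.9]
width: 0.272
```

```bash
python3 - <<'E'
from h import *
s=robot.read_state();T=s["tcp_pos"];r=s["ee_rot"];print(T.round(4),s["wrist_force"].round(1),s["wrist_torque"].round(2))
yaw=2*np.arctan2(r[1],r[0])%np.pi;print("yaw",np.degrees(yaw))
z=T[2]-.0377;k=4
for n in("top","scene"):
    im=robot.capture(n);cv2.imwrite(f"pics/{n}3.png",im)
    for o in("straightedge","slab"):
      for d in robot.cut_out(n,o)[:1]:
        print(n,o,d["score"],np.round(d["bbox"]),d["pixels"].sum());np.save(f"pics/{n}3{o}.npy",d["pixels"])
    im=cv2.resize(im,None,fx=k,fy=k,interpolation=cv2.INTER_CUBIC);c=robot.get_calibration(n)
    outline(im,c,"straightedge",[T[0],T[1],yaw,z],k=k); outline(im,c,"slab",[.5934,.0521,.2227],(255,0,0),k=k)
    u,v=(200,140) if n=="top" else (220,150)
    cv2.imwrite(f"pics/{n}3c.png",im[v*k:v*k+560,u*k:u*k+720])
E
```

```text
[0.4982 0.0298 0.0556] [ 0.4  0.2 -2.9] [-0.04  0.02  0.01]
yaw 102.85049993070557
top straightedge 0.74 [270. 219. 106.  29.] 713
top slab 0.82 [264. 187.  91.  57.] 1966
scene slab 0.75 [306. 230.  99.  67.] 3809
```

View pics/top3c.png

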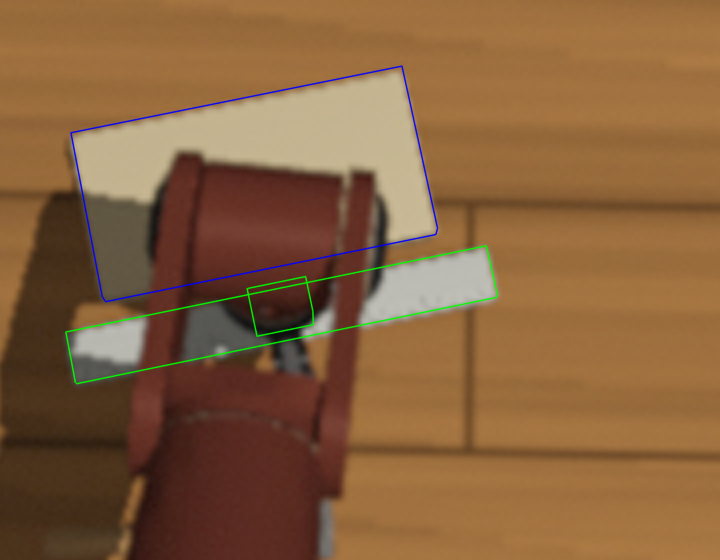

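View pics/scene3c.png

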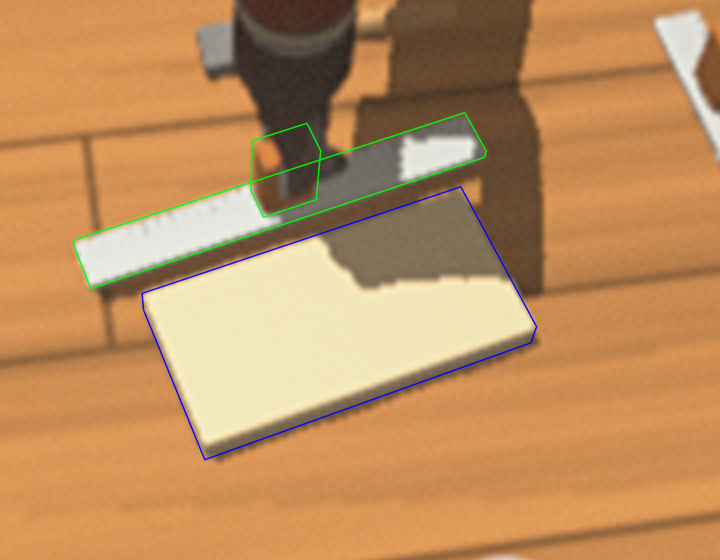

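The outlines from the arm pose (bar) and from vision (slab) match both pictures; there is a gap of about 20 mm and the bar is centred. I'll measure the residuals at sub-pixel level along the edges.

```bash
cat >> h.py <<'E'
def edge(im,c,A,B,lo=.03,hi=.97,N=60,R=4):
    """median offset (px along normal) of strongest gradient vs. predicted 3D segment A-B; also mm per px"""
    g=cv2.cvtColor(im,cv2.COLOR_BGR2GRAY).astype(np.float32) if im.ndim==3 else im.astype(np.float32)
    s=np.linspace(lo,hi,N)[:,None]; P=proj(c,A+(B-A)*s); d=P[-1]-P[0];d/=np.hypot(*d);n=np.array([-d[1],d[0]])
    t=np.arange(-R,R+.01,.1); q=P[:,None]+n*t[None,:,None]
    v=cv2.remap(g,q[...,0].astype(np.float32),q[...,1].astype(np.float32),cv2.INTER_CUBIC)
    v=cv2.GaussianBlur(v,(0,0),sigmaX=6,sigmaY=.5)
    return P,n,t,np.gradient(v,.1,axis=1)
E
python3 - <<'E'
from h import *
s=robot.read_state();T=s["tcp_pos"];r=s["ee_rot"];yaw=2*np.arctan2(r[1],r[0])%np.pi;z=T[2]-.0377
def rep(tag,n,img,name,p,A,B,ranges):
    c=robot.get_calibration(n);im=cv2.imread(img);A,B=place(np.array([A,B]),p)
    q=proj(c,np.array([A,A+[.01*np.cos(.2227),.01*np.sin(.2227),0]]))
    for lo,hi in ranges:
        P,nn,t,g=edge(im,c,A,B,lo,hi,30); pk=t[np.abs(g).argmax(1)]
        mm=10/((q[1]-q[0])@nn)
        print(tag,n,(lo,hi),"mm along slab x:",np.round(np.percentile(pk,[25,50,75])*mm,1),"grad",np.abs(g).max(1).mean().round())
sl=[.5934,.0521,.2227];b=[T[0],T[1],yaw,z]
for n,i in(("top","pics/top0.png"),("scene","pics/scene0.png")):
    for y in((.03,.35),(.35,.65),(.65,.97)):
        rep("slab near bottom",n,i,"slab",sl,[-.06,-.12,0],[-.06,.12,0],[y])
        rep("slab near top",n,i,"slab",sl,[-.06,-.12,.024],[-.06,.12,.024],[y])
        rep("slab far top",n,i,"slab",sl,[.06,-.12,.024],[.06,.12,.024],[y])
# bar x points toward yaw 102.8 => +y(left); slab-side edge is local y=-.018
for rg in((.02,.1),(.8,.97)):
    rep("bar slabside top","top","pics/top3.png","b",b,[-.15,-.018,.008],[.15,-.018,.008],[rg])
    rep("bar robotside bot","top","pics/top3.png","b",b,[-.15,.018,0],[.15,.018,0],[rg])
for rg in((.03,.35),(.8,.92)):
    rep("bar slabside bot","scene","pics/scene3.png","b",b,[-.15,-.018,0],[.15,-.018,0],[rg])
    rep("bar robotside top","scene","pics/scene3.png","b",b,[-.15,.018,.008],[.15,.018,.008],[rg])
E
```

```text
slab near bottom top (0.03, 0.35) mm along slab x: [0.9 0.9 1.2] grad 32.0
slab near top top (0.03, 0.35) mm along slab x: [-3.4 -3.3 -3.1] grad 32.0
slab far top top (0.03, 0.35) mm along slab x: [-3.8 -3.5 -3.2] grad 25.0
slab near bottom top (0.35, 0.65) mm along slab x: [1.2 1.3 1.5] grad 31.0
slab near top top (0.35, 0.65) mm along slab x: [-3.1 -2.9 -2.9] grad 31.0
slab far top top (0.35, 0.65) mm along slab x: [-3.4 -2.9 -2.6] grad 26.0
slab near bottom top (0.65, 0.97) mm along slab x: [1.2 1.5 1.7] grad 30.0
slab near top top (0.65, 0.97) mm along slab x: [-2.9 -2.9 -2.6] grad 30.0
slab far top top (0.65, 0.97) mm along slab x: [-2.9 -2.6 -2.3] grad 28.0
slab near bottom scene (0.03, 0.35) mm along slab x: [-10. -10. -10.] grad 19.0
slab near top scene (0.03, 0.35) mm along slab x: [0.6 0.6 0.9] grad 32.0
slab far top scene (0.03, 0.35) mm along slab x: [0.8 1.1 1.1] grad 57.0
slab near bottom scene (0.35, 0.65) mm along slab x: [-10.   -9.7  -9.7] grad 21.0
slab near top scene (0.35, 0.65) mm along slab x: [0.9 0.9 1.2] grad 30.0
slab far top scene (0.35, 0.65) mm along sla
[... 173 characters left out ...]
grad 33.0
slab far top scene (0.65, 0.97) mm along slab x: [1.4 1.4 1.4] grad 54.0
bar slabside top top (0.02, 0.1) mm along slab x: [-0.3  0.   0.3] grad 34.0
bar robotside bot top (0.02, 0.1) mm along slab x: [-0.6  0.   0.6] grad 32.0
bar slabside top top (0.8, 0.97) mm along slab x: [0.3 0.9 1.1] grad 31.0
bar robotside bot top (0.8, 0.97) mm along slab x: [0.6 4.1 8.4] grad 18.0
bar slabside bot scene (0.03, 0.35) mm along slab x: [-1.3 -0.9 -0.9] grad 64.0
bar robotside top scene (0.03, 0.35) mm along slab x: [1.6 1.9 2.2] grad 30.0
bar slabside bot scene (0.8, 0.92) mm along slab x: [-0.9 -0.9 -0.6] grad 64.0
bar robotside top scene (0.8, 0.92) mm along slab x: [5.7 9.9 9.9] grad 36.0
```

```bash
cat > meas.py <<'E'
from h import *
import sys
tag=sys.argv[1]
def go(slab=(.5934,.0521,.2227),dz=.0377):
    R={}
    S=[]
    for n in("top","scene"):
        S.append(robot.read_state());im=robot.capture(n);cv2.imwrite(f"pics/{n}{tag}.png",im);R[n]=im;S.append(robot.read_state())
    T=np.mean([s["tcp_pos"] for s in S],0);r=S[-1]["ee_rot"];yaw=2*np.arctan2(r[1],r[0])%np.pi
    print("t",S[-1]["time"],"T",[s["tcp_pos"].round(4).tolist() for s in S],"yaw",np.degrees(yaw).round(2),"F",S[-1]["wrist_force"].round(1),S[-1]["wrist_torque"].round(2))
    b=[T[0],T[1],yaw,T[2]-dz]
    e=np.array([np.cos(slab[2]),np.sin(slab[2])])
    print("by arm: origin in slab x,y mm",np.round(1e3*np.array([(T[:2]-slab[:2])@e,(T[:2]-slab[:2])@[-e[1],e[0]]]),1),"z",round(b[3]*1e3,1),"yaw err",np.degrees(yaw-slab[2]-np.pi/2).round(2))
    for n,im in R.items():
        c=robot.get_calibration(n)
        for nm,p,A,B,rg in [("slab near top",slab,[-.06,-.12,.024],[-.06,.12,.024],[(.03,.3),(.7,.97)]),("slab far top",slab,[.06,-.12,.024],[.06,.12,.024],[(.03,.3),(.7,.97)]),
          ("bar S top",b,[-.15,-.018,.008],[.15,-.018,.008],[(.02,.15),(.15,.3),(.8,.9),(.9,.97)]),("bar S bot",b,[-.15,-.018,0],[.15,-.018,0],[(.02,.15),(.15,.3),(.8,.9),(.9,.97)]),("bar R top",b,[-.15,.018,.008],[.15,.018,.008],[(.02,.15),(.15,.3),(.8,.9),(.9,.97)]),
          ("bar end right",b,[-.15,-.018,.008],[-.15,.018,.008],[(.1,.9)]),("bar end left",b,[.15,-.018,.008],[.15,.018,.008],[(.1,.9)])]:
            A,B=place(np.array([A,B]),p); q=proj(c,np.array([A,A+[.01*e[0],.01*e[1],0]])) if "end" not in nm else proj(c,np.array([A,A+[-.01*e[1],.01*e[0],0]]))
            o=[]
            for lo,hi in rg:
                P,nn,t,g=edge(im,c,A,B,lo,hi,30);mm=10/((q[1]-q[0])@nn);pk=t[np.abs(g).argmax(1)]*mm
                o.append("%.1f(%.1f)"%(np.median(pk),np.subtract(*np.percentile(pk,[75,25]))))
            print(n,nm,*o)
    for n,im in R.items():
        k=4;c=robot.get_calibration(n);im=cv2.resize(im,None,fx=k,fy=k,interpolation=cv2.INTER_CUBIC)
        outline(im,c,"straightedge",b,k=k); outline(im,c,"slab",slab,(255,0,0),k=k)
        u,v=(200,140) if n=="top" else (220,150)
        cv2.imwrite(f"pics/{n}{tag}c.png",im[v*k:v*k+560,u*k:u*k+720])
go()
E
python3 meas.py 4
```

```text
t 7.85 T [[0.4966, 0.0302, 0.0538], [0.4964, 0.0302, 0.0535], [0.4964, 0.0302, 0.0535], [0.4963, 0.0303, 0.0533]] yaw 102.89 F [-0.7 -0.1 -2.8] [-0.01  0.04 -0.05]
by arm: origin in slab x,y mm [-99.4   0.1] z 15.8 yaw err 0.13
top slab near top -3.1(2.6) -4.6(6.1)
top slab far top -3.5(0.6) -2.6(0.6)
top bar S top -1.3(1.1) -1.7(2.8) -1.1(2.7) -1.1(0.9)
top bar S bot 0.0(1.1) -0.6(3.4) 0.3(2.8) 0.0(0.6)
top bar R top -2.3(0.7) -2.0(0.8) 7.3(3.4) -1.7(0.8)
top bar end right 0.3(0.5)
top bar end left 0.3(3.4)
scene slab near top -1.2(0.3) 0.8(4.5)
scene slab far top 1.0(0.3) 1.4(0.0)
scene bar S top 3.1(0.5) 3.1(0.6) 2.8(0.5) 2.8(0.6)
scene bar S bot -1.3(0.6) -1.3(0.6) -1.3(0.6) -1.3(0.6)
scene bar R top 1.6(0.6) 1.6(0.6) 9.0(1.5) 2.2(8.6)
scene bar end right -0.5(0.5)
scene bar end left -3.6(3.9)
```

>>> arm_command:
  steps:
    - [1, [0.03, 0.007, -0.03], -0.003]
    - [1, [0.06, 0.014, -0.06], -0.003]
    - [1, [0.09, 0.02, -0.06], -0.003]
    - [1, [0.095, 0.021, -0.06], -0.003]
    - [1, [0.095, 0.021, -0.06], -0.003]
    - [1, [0.095, 0.021, -0.06], -0.003]
    - [1, [0.095, 0.021, -0.06], -0.003]
    - [1, [0.095, 0.021, -0.06], -0.003]

```text
time: 8.52
tcp_pos: [0.515, 0.0344, 0.041]
ee_rot: [1.964, 2.452, 0.0]
wrist_force: [-0.1, 0.9, -3.7]
width: 0.271
```

```bash
python3 meas.py 5
```

```text
t 8.6167 T [[0.515, 0.0344, 0.041], [0.515, 0.0344, 0.041], [0.515, 0.0344, 0.041], [0.5151, 0.0344, 0.0411]] yaw 102.63 F [ 0.6  0.  -3.5] [0.05 0.03 0.01]
by arm: origin in slab x,y mm [-80.3   0. ] z 3.4 yaw err -0.13
top slab near top -2.0(4.9) 3.7(5.4)
top slab far top -3.5(0.6) -2.6(0.9)
top bar S top -1.6(4.8) 2.6(5.7) 7.6(5.8) -1.2(1.4)
top bar S bot 0.0(4.6) 1.9(5.9) 3.2(8.0) 0.1(1.7)
top bar R top -2.6(0.8) -2.3(0.6) 7.7(13.9) -2.4(0.9)
top bar end right 0.3(0.8)
top bar end left -1.3(5.5)
scene slab near top -0.8(2.9) 2.8(5.8)
scene slab far top 1.1(0.3) 1.4(0.0)
scene bar S top 3.1(0.5) -4.8(2.1) 3.1(5.3) 2.8(1.9)
scene bar S bot -1.2(0.6) -8.7(1.7) -1.7(5.4) -1.2(4.9)
scene bar R top 1.6(0.3) 1.9(0.3) 9.1(7.9) 1.9(0.6)
scene bar end right -0.8(0.5)
scene bar end left -3.6(7.9)
```

View pics/top5c.png

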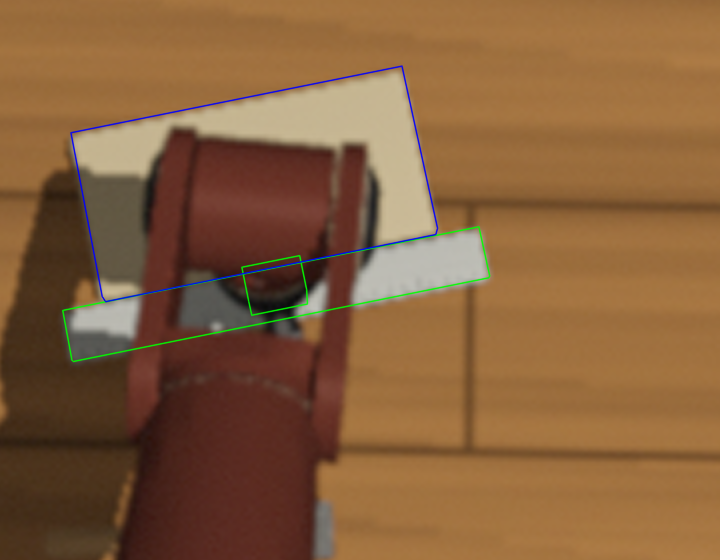

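View pics/scene5c.png

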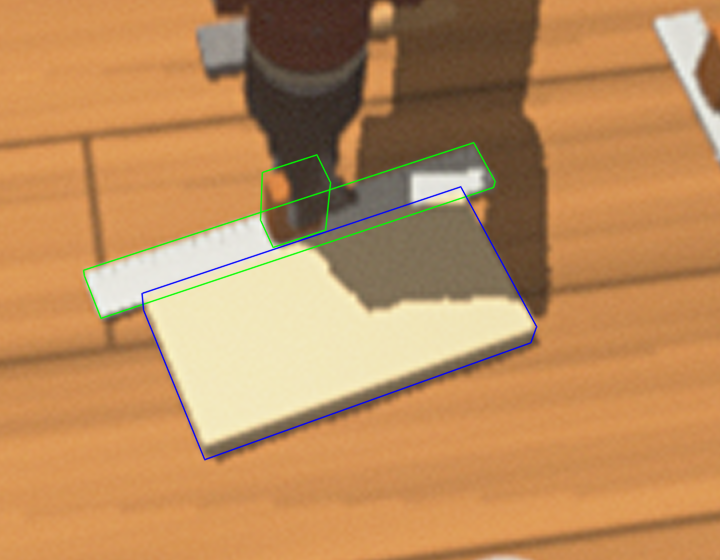

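Both cameras now say the bar is about 1.8 mm from flush, parallel to the slab and centred. I'll close most of that gap just above the bench.

>>> arm_command:
  steps:
    - [1, [0.003, 0.001, -0.006], 0]
    - [1, [0.006, 0.0015, -0.012], 0]
    - [1, [0.006, 0.0015, -0.012], 0]
    - [1, [0.006, 0.0015, -0.012], 0]
    - [1, [0.006, 0.0015, -0.012], 0]

```text
time: 9.03
tcp_pos: [0.5162, 0.0347, 0.0385]
ee_rot: [-1.963, -2.452, 0.0]
wrist_force: [0.4, -0.8, -2.9]
width: 0.269
```

```bash
python3 meas.py 6 | grep -v "S \|near"
```

```text
t 9.1333 T [[0.5162, 0.0347, 0.0385], [0.5162, 0.0347, 0.0385], [0.5162, 0.0347, 0.0385], [0.5162, 0.0347, 0.0385]] yaw 102.64 F [-0.4 -0.8 -3.8] [-0.04  0.07  0.04]
by arm: origin in slab x,y mm [-79.1   0.1] z 0.8 yaw err -0.12
top slab far top -3.5(0.6) -2.6(1.1)
top bar R top -2.4(0.8) -2.3(0.6) 8.0(9.0) -2.6(0.8)
top bar end right 0.3(0.3)
top bar end left 0.8(5.4)
scene slab far top 1.1(0.3) 1.4(0.0)
scene bar R top 1.3(0.3) 1.6(0.9) 9.4(7.6) 1.6(0.6)
scene bar end right -0.8(0.3)
scene bar end left -1.1(4.6)
```

>>> arm_command:
  steps:
    - [1, [0.002, 0.0005, 0], 0]
    - [1, [0.002, 0.0005, 0], 0]
    - [1, [0.002, 0.0005, 0], 0]

```text
time: 9.38
tcp_pos: [0.5163, 0.0347, 0.0384]
ee_rot: [-1.963, -2.452, 0.001]
wrist_force: [-1.5, -1.3, -1.9]
width: 0.272
```

```bash
python3 meas.py 7 | grep -v "S \|near"
```

```text
t 9.4833 T [[0.5163, 0.0347, 0.0384], [0.5163, 0.0347, 0.0384], [0.5163, 0.0347, 0.0384], [0.5163, 0.0348, 0.0384]] yaw 102.64 F [-2.2 -0.6 -2.1] [-0.18  0.48  0.1 ]
by arm: origin in slab x,y mm [-79.    0.1] z 0.7 yaw err -0.12
top slab far top -3.5(0.8) -2.6(0.9)
top bar R top -2.6(0.8) -2.3(0.9) 1.0(11.2) -2.9(0.2)
top bar end right 0.3(0.6)
top bar end left 0.7(5.6)
scene slab far top 1.1(0.3) 1.4(0.0)
scene bar R top 1.3(0.6) 1.6(0.6) 9.2(8.6) 1.6(0.9)
scene bar end right -0.8(0.3)
scene bar end left -2.6(5.0)
```

Contact: the wrist reads 2.2 N back along x, the TCP has stopped, and the slab's far edge hasn't moved. I'll ease off slightly, lower onto the bench and measure.

>>> arm_command:
  steps:
    - [1, [-0.001, 0, -0.002], 0]
    - [1, [-0.001, 0, -0.004], 0]
    - [1, [-0.001, 0, -0.005], 0]
    - [1, [-0.001, 0, -0.005], 0]
    - [1, [-0.001, 0, -0.005], 0]

```text
time: 9.9
tcp_pos: [0.5163, 0.0349, 0.0377]
ee_rot: [-1.963, -2.452, 0.001]
wrist_force: [-5.8, 0.8, 2.5]
width: 0.274
```

```bash
python3 meas.py 8 | grep -v "S \|near"
```

```text
t 10.0 T [[0.5163, 0.0349, 0.0377], [0.5163, 0.0349, 0.0377], [0.5163, 0.0349, 0.0377], [0.5163, 0.0349, 0.0377]] yaw 102.64 F [-5.4 -0.1  2. ] [-0.17  0.89  0.1 ]
by arm: origin in slab x,y mm [-79.    0.3] z 0.0 yaw err -0.12
top slab far top -3.5(0.8) -2.6(0.9)
top bar R top -2.6(0.8) -2.3(0.9) 7.3(11.1) -3.1(0.3)
top bar end right 0.3(0.3)
top bar end left 0.8(5.4)
scene slab far top 1.1(0.3) 1.4(0.0)
scene bar R top 1.3(0.3) 1.3(0.6) 8.6(7.5) 1.9(0.8)
scene bar end right -0.8(0.0)
scene bar end left -1.2(4.9)
```

>>> arm_command:
  steps:
    - [1, [-0.002, -0.0005, 0], 0]
    - [1, [-0.002, -0.0005, 0], 0]
    - [1, [-0.002, -0.0005, 0], 0]

```text
time: 10.25
tcp_pos: [0.5163, 0.0349, 0.0377]
ee_rot: [1.963, 2.452, 0.001]
wrist_force: [-3.4, 0.6, 1.2]
width: 0.273
```

>>> arm_command:
  steps:
    - [1, [-0.002, -0.0005, 0], 0]
    - [1, [-0.002, -0.0005, 0], 0]

```text
time: 10.42
tcp_pos: [0.5163, 0.0347, 0.0377]
ee_rot: [1.963, 2.451, 0.002]
wrist_force: [-1.5, 1.2, -0.9]
width: 0.271
```

>>> arm_command:
  steps:
    - [0.3, [0, 0, 0], 0]
    - [0, [0, 0, 0], 0]
    - [-0.5, [0, 0, 0], 0]
    - [-1, [0, 0, 0], 0]
    - [-1, [0, 0, 0], 0]
    - [-1, [0, 0, 0], 0]
    - [-1, [0, 0, 0], 0]
    - [-1, [0, 0, 0], 0]

```text
time: 11.08
tcp_pos: [0.5158, 0.0346, 0.0376]
ee_rot: [1.963, 2.452, 0.0]
wrist_force: [-0.0, -0.3, -0.1]
width: 0.998
```

```bash
python3 meas.py 9 | grep -v "S \|near"
```

```text
t 11.1833 T [[0.5158, 0.0346, 0.0376], [0.5157, 0.0346, 0.0375], [0.5157, 0.0346, 0.0375], [0.5157, 0.0346, 0.0375]] yaw 102.63 F [-0.   0.4 -0.2] [-0.03  0.02 -0.01]
by arm: origin in slab x,y mm [-79.6   0.1] z -0.1 yaw err -0.13
top slab far top -3.5(0.6) -2.3(0.9)
top bar R top -2.0(0.8) -1.4(0.8) 8.6(12.9) -2.3(0.8)
top bar end right 0.1(0.5)
top bar end left 0.8(5.3)
scene slab far top 1.1(0.3) 1.4(0.0)
scene bar R top 1.9(0.3) 1.9(0.6) 9.2(7.6) 2.2(0.6)
scene bar end right -0.8(0.3)
scene bar end left -0.9(5.5)
```

Released with no force left, and the bar stayed put. I'll lift straight up and move clear for an unobstructed check.

>>> arm_command:
  steps:
    - [-1, [0, 0, 0.05], 0]
    - [-1, [0, 0, 0.15], 0]
    - [-1, [0, 0, 0.3], 0]
    - [-1, [0, 0, 0.5], 0]
    - [-1, [0, 0, 0.7], 0]
    - [-1, [0, 0, 0.9], 0]
    - [-1, [0, 0, 1], 0]
    - [-1, [0, 0, 1], 0]

```text
time: 11.85
tcp_pos: [0.5189, 0.0344, 0.246]
ee_rot: [1.957, 2.444, 0.012]
wrist_force: [1.5, -0.4, 0.2]
width: 0.993
```

>>> arm_command:
  steps:
    - [-1, [-0.2, -0.2, 0.2], 0]
    - [-1, [-0.3, -0.4, 0.3], 0]
    - [-1, [-0.3, -0.6, 0.3], 0]
    - [-1, [-0.3, -0.8, 0.3], 0]
    - [-1, [-0.3, -1, 0.3], 0]
    - [-1, [-0.3, -1, 0.3], 0]
    - [-1, [-0.3, -1, 0.3], 0]
    - [-1, [-0.3, -1, 0.3], 0]

```text
time: 12.52
tcp_pos: [0.4551, -0.1661, 0.2969]
ee_rot: [-1.966, -2.449, -0.0]
wrist_force: [-0.1, -0.3, 0.3]
width: 1.001
```

>>> arm_command:
  steps:
    - [-1, [0, -0.2, 0], 0]
    - [-1, [0, -0.4, 0], 0]
    - [-1, [0, -0.6, 0], 0]
    - [-1, [0, -0.6, 0], 0]
    - [-1, [0, -0.6, 0], 0]
    - [-1, [0, -0.6, 0], 0]

```text
time: 13.02
tcp_pos: [0.4559, -0.2841, 0.297]
ee_rot: [-1.961, -2.452, -0.001]
wrist_force: [-1.2, 0.3, 0.6]
width: 0.997
```

```bash
python3 - <<'E'
from h import *
import pickle
m0=pickle.load(open("m0.pkl","rb"))
P={}
for n in("top","scene"):
    im=robot.capture(n);cv2.imwrite(f"pics/{n}F.png",im)
    k=4;u,v=(200,140) if n=="top" else (220,150)
    cv2.imwrite(f"pics/{n}Fc.png",cv2.resize(im,None,fx=k,fy=k,interpolation=cv2.INTER_CUBIC)[v*k:v*k+560,u*k:u*k+720])
    for o in M:
        L=robot.cut_out(n,o)
        if not L: print(n,o,"none");continue
        p,f=fit({n:L[0]["pixels"]},o,p0=None if o!="straightedge" else [.5165,.035,1.792]);P[o]=p
        print(n,o,round(L[0]["score"],2),p.round(4),np.degrees(p[2]).round(2),round(f))
    if "slab" in P and "straightedge" in P:
        a=P["slab"][2];d=P["straightedge"][:2]-P["slab"][:2];print("rel mm",1e3*np.array([[np.cos(a),np.sin(a)],[-np.sin(a),np.cos(a)]])@d)
s=robot.read_state();print(s["time"],s["tcp_pos"],s["wrist_force"])
E
```

```text
top slab 0.6 [0.5921 0.0536 0.2213] 12.68 214
top straightedge 0.55 [0.5154 0.0363 1.7864] 102.35 101
top short_straightedge 0.94 [0.4401 0.3681 0.1161] 6.65 49
rel mm [-7.86654931e+01 -6.25125969e-02]
scene slab 0.74 [0.5948 0.0518 0.2142] 12.28 56
scene straightedge 0.94 [0.5189 0.0338 1.7943] 102.81 379
scene short_straightedge 0.74 [0.4441 0.366  0.1155] 6.62 31
rel mm [-78.01841237  -1.4304215 ]
13.4167 [ 0.45585554 -0.28480374  0.29775763] [ 0.3464594  -0.29458701 -0.69325125]
```

View pics/topFc.png

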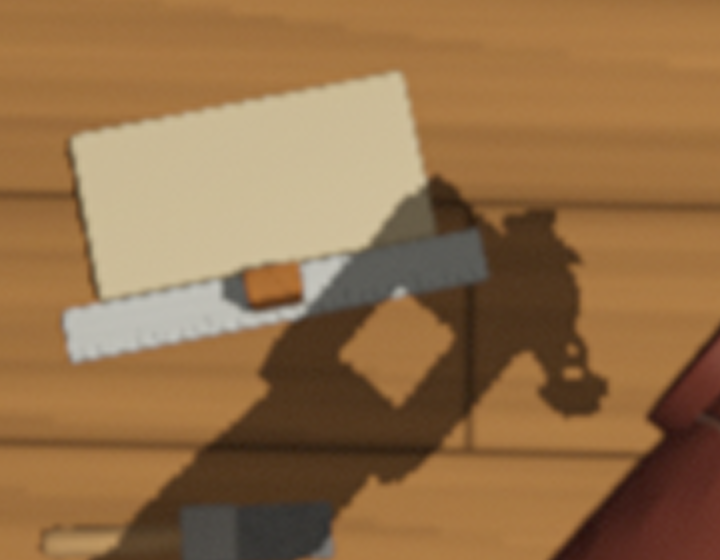

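View pics/sceneFc.png

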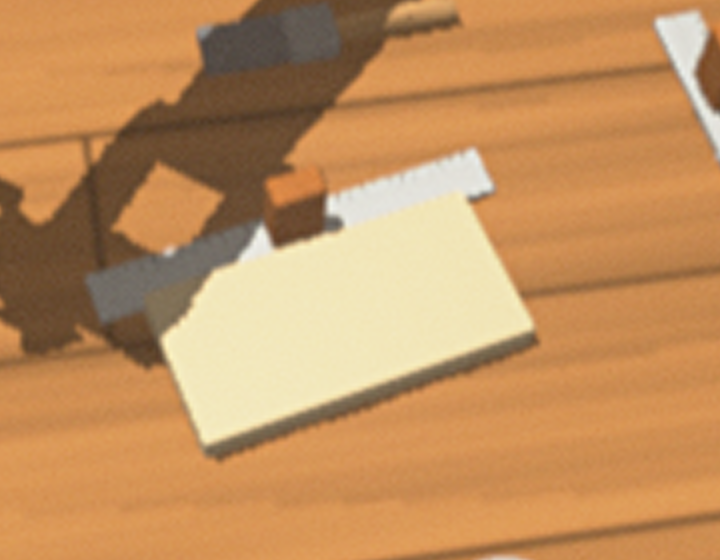

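The top picture shows the bar flush along the slab's near edge, from about (216,224) to (321,203). It overhangs both ends and no bench shows in between. The scene view agrees. Handing in.

```bash
python3 -c "
from bench import robot
print(robot.finish_job())"
```

```text
the job is handed in; nothing more can be done
None
```

The long straightedge is flat on the bench, flush along the slab's robot-side long edge and centred on it. I picked it up by its wooden grip, carried it over and eased it in until it just touched the slab. I then lowered it onto the bench, let go and moved the arm clear. I handed the job in at about 13.4 s.

**Placement:** after release, the bar's origin in the slab frame was (-78.7, -0.1) mm from the top camera and (-78.0, -1.4) mm from the scene camera; the target is (-78, 0). The bar and slab looked parallel to within about 0.5°. No gap shows in the pictures, and the bar overhangs both slab ends.

**Slab and short straightedge:** neither moved measurably. The edge measurements before and after release show the slab's far edge within about 0.3 mm of where it started. The largest wrist force I saw was about 6 N.

**Checks that disagreed:** the two cameras differed by up to 4 mm in absolute position, so I relied on measuring the bar against the slab within each picture. The first fit put the bar at 22° from world x, slightly outside the stated 20°. The scene camera's final fit of the bar was poor because the slab and a shadow hid part of it. Its final slab angle also read about 0.4° lower than before, while the slab's edges stayed put.

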